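Catch a hammer-head pipe rest in slotted strut under the sink

ROBOT

A 6-joint arm with a two-finger parallel gripper is mounted at the origin on the work surface. World frame = base frame: x ahead of the robot, y to its left, z up, the work surface at z = 0. Lengths are in m, angles in degrees, forces in N, time in s.
With the tool pointing down it reaches from about 0.25 to 0.775 m from the base axis. Payload 8.9 kg.
Tool frame: the origin (TCP) lies between the finger pads; the fingertips stand 19 mm ahead of it and the grasp point (between the pads) is the TCP (env.nose_length is the distance from the TCP to the fingertips, in m); z points along the fingers, y is the direction in which the jaws open and shut (so a half turn about z gives the same grasp; the last joint's range is limited). The gripper opens to 85 mm and grips with 20 to 120 N. Pads are 22 mm wide; open, the fingers measure 114 mm over their backs; the gripper's body (76 mm by 85 mm) begins 54 mm behind the grasp point. The pads swing forward as they close: fully open they stand 13 mm farther back than shut.
Start: joints at [56.763, 16.656, -8.789, 64.555, 0, 82.019], TCP at [0.224, 0.475, 0.25] pointing down, gripper open.
Joint ranges: [-144.48, 144.48], [-52.06, 99.96], [-74.48, 78.29], [-112.23, 115.85], [-86.99, 84.42], [-180, 180]. Speed limits (degrees/s): [127.2, 127.2, 159.86, 180, 180, 180].

INTERFACE

Orientations are given as a 3x3 rotation matrix whose columns are the frame's x, y, z axes.
In Python, from rig import env, imaging, order gives the robot as it stands.
- The arm moves only by the tool drive_tool, never from a script. Its argument "motion" is a list of rows, each a list of 7 numbers: the shift along the tool's x, y, z as a fraction of full scale, then the turn, a rotation vector about the tool's x, y, z as a fraction of full scale, then the closure, from 0 (fully open) to 1 (shut). In form: [[tx, ty, tz, rx, ry, rz, grip], ...]. A call has 1 to 5 rows; each row shifts and turns the commanded pose from where the row before left it, along the tool's axes as they then stand; what a row does not reach is not made up. Full scale, the value 1, is 0.6 m for a shift and pi/4 rad for a turn. A row lasts 1/10 s, in which the tool goes at most 50 mm and 8.59 degrees, less where a joint would pass 70% of its speed; a pose out of reach is approached as far as the arm can. A call with a number of a shift or a turn outside -1 to 1 is refused whole. A call with a gripper value outside its range is refused whole. The fingers move at their own pace and stop on an object; the grip force is fixed at half the most. Time passes only in rows, so rows that do not move let the fingers close. It gives the time, the measured TCP pose, the force and the opening at its end, in the units of the state.
- env.sense(): the state, without advancing time (a new reading comes with each control period).
- imaging.capture(name): name is "side" or "top" or "wrist"; returns (picture, depth): 480x640x3 uint8, red, green, blue; 480x640 float32, m along the optical axis (not along the pixel's ray), 0 where there is no reading.
- imaging.camera_model(name): a dict with "K" (3x3 intrinsics, pixels), "cam_to_world" (4x4, takes a point from camera to world coordinates); the wrist camera has in their place "T_tool_cam" (4x4, takes a point from camera to tool coordinates, whose origin is the TCP and whose axes are the flange's). Camera axes: x right, y down, z forward; pixel columns grow to the right and rows downward; lengths in m; the calibration is good to about 2 mm. A picture is of the moment at which its call begins: read the wrist's pose just before it. camera_model takes no time and is no camera call.
- order.job_done(): hands the job in, once; it reports no verdict.
The state is a dict: "t": time; "joint_pos": joint angles; "joint_velocities": joint speeds; "tau": joint torques, N m; "position": TCP position; "orientation": TCP orientation; "contact_force": force on the tool from outside, world axes, zero at the start; "torque": the same for the moment, N m; "gripper_width": opening from 0.0 (shut) to 1.0 (fully open).
Only numpy, scipy, OpenCV 4.12 (cv2) and the standard library are available. Lean on these libraries where they do the work, as an engineer would, in place of code of your own. Each camera call takes 0.05 s, during which the arm holds its last target.

TASK

Fit the loose pipe rest standing in the wooden parts block to the middle of the slotted strut: pass its hammer head down through the slot, press it down against its spring until the square neck is below the lips, turn it a quarter turn clockwise (seen from above), and let the spring lift it so that the head catches under both lips with the neck in the slot and the saddle lying like the rest already fitted there. Feel for the slot and work gently, never forcing the rest against the strut, let go at the end, and leave the other things alone.

Things in the scene. Friction and masses are not known exactly. Their poses are not given: they have to be found in the camera images.
- rest: Loose pipe rest, 135-210 g. Grey plastic U saddle, open upward: 30 mm long along own x (pipe direction), 44 mm wide over its two upright walls along y (5 mm thick, tops 38 mm above origin, U floor at 6 mm). Origin: centre of the saddle's underside, z up. Grip across the walls (44 mm); 80 N squeeze is fine. At the start it hangs in the block's pocket, saddle on the rim, x along the block's x.
- rest_head (a point): Point on the rest's axis 15 mm below its origin: top of the steel hammer head, 34 mm long along rest x, 19 mm along y, 6 mm thick. Above it a square neck 19 x 19 x 3.5 mm, then a 16 mm round stem up to the saddle. Two opposite corners of the head are cut round: under the lips it turns clockwise (from above) only, and meets the strut's walls at about 97 degrees.
- rest_tip (a point): Point on the rest's axis 37.5 mm below its origin: tip of the brass spring plunger when out. The plunger is 14 mm round and sticks 16.5 mm out of the head's underside (21 mm below the origin); it pushes in up to 14 mm at 1 N per mm, no preload, solid beyond.
- block: Wooden parts block fixed on the table, 90 mm along its x, 140 mm along its y, 45 mm high, with one through pocket in its middle, 38 mm (x) by 24 mm (y). Origin: centre of its underside, on the table. Two dark flat pads on its top are only marks.
- mount: Timber batten fixed on the table, 110 mm along its x, 310 mm along its y, 20 mm high; origin: centre of its underside. On it lies the metal strut, parallel to the batten's y, 280 mm long, 41 wide, 21 high, ends capped. It is bolted through oversize holes: the slot's centre line lies anywhere from -12 to +12 mm in batten x, this pose does not tell where. Find it by sight or feel.
- slot_mid (a point): Point on the batten's centre line (not the slot's), 41 mm above the table, the height of the strut's lip tops, at the strut's middle; axes as the batten's. Slot 22 mm wide between lips 3 mm thick; inside, the strut is 36 mm wide and its floor 18.5 mm below the lip tops. Fit the rest within 25 mm of here along the strut. Over 30 N between rest and strut spoils the lips.
- seat (a point): Point 53 mm above the table over the batten's centre: height of the rest's origin when caught (spring pushed in 7 mm, 7 N). To turn, the rest must be at least 3.5 mm lower (10.5 N); 7 mm lower (14 N) the spring is solid. Axes as the batten's; the caught rest's x (pipe direction) is square across the strut, along batten x.
- sample (a point): Point on the batten's centre line, 53 mm above the table, 105 mm from the middle towards batten -y: there an identical rest is already fitted, part of the strut, its pipe direction across the strut. Leave it.
- slip_nut: white plastic slip nut (ring), 54 mm across, 16 mm high, lying flat; a bystander. Origin: centre of its underside
- coupling: white plastic tube coupling standing on end, 50 mm across, 50 mm high; a bystander. Origin: centre of its underside
- spray_can: white spray can standing upright, 64 mm across, 190 mm high; a bystander. Origin: centre of its underside
- elbow: white plastic pipe elbow, about 110 x 110 mm, 52 mm high, lying flat; a bystander. Origin: on the table under its straight leg
- screwdriver: screwdriver, about 200 mm long, lying on the table near the robot; a bystander. Origin: under its middle
- wrench: wrench, about 180 mm long, lying on the table near the robot; a bystander. Origin: under its middle
Not all that is in view belongs to the job. Leave any purple or red look-alike of the rest alone. Leave any blue look-alike of the block alone.

How it is judged:
By the outcome, as a careful person would: the job done as asked, in the order asked, and still so for the second after the job is handed in, with the robot touching nothing.
It also fails if it takes over 61 s, if anything falls off the work surface, if the arm or the gripper's body presses on something with over 40 N, if the wrist force passes 120 N, or if a joint passes its speed limit or range.

## Working session

There is one attempt and no reset: what is moved stays moved. The work goes in short steps, Python scripts to look and compute and a tool call to move; the robot and the scene stay as the last step left them, time stands still between calls to the robot, and variables do not carry over. Pictures are saved under pics/ and viewed, and the job is handed in when it is done.

Besides the shell and the picture viewer there is one more tool, called after "Call:" as name([rows], argument=value, ...), one row to a line, values as JSON. drive_tool: Moves the arm, as the interface text tells. Shift numbers are shares of 0.6 m and turn numbers shares of pi/4 rad, none past 1 either way. Its arguments: {"type":"object","properties":{"motion":{"type":"array"}},"required":["motion"]}

```bash
ls; mkdir -p pics; python3 - <<'E'
from rig import env, imaging, order
import cv2, numpy as np
s=env.sense(); print(s)
for n in ["top","side","wrist"]:
    p,d=imaging.capture(n); cv2.imwrite(f"pics/{n}0.png",p[:,:,::-1]); np.savez(f"pics/{n}0.npz",p=p,d=d)
    print(n,imaging.camera_model(n))
E
```

```text
pics
{'t': 0.0, 'joint_pos': array([ 5.67630807e+01,  1.66891585e+01, -8.83299580e+00,  6.45566844e+01,
        2.61856419e-04,  8.20157754e+01]), 'joint_velocities': array([-0.07366543,  0.02286226,  0.07556336, -0.03831165,  0.02581454,
        0.08468619]), 'tau': array([-1.07139113e-04, -5.37145972e+01,  3.31370258e+01,  1.59562903e-02,
       -1.77727670e-04,  3.21109701e-05]), 'position': array([0.2237436 , 0.4744426 , 0.24971768]), 'orientation': array([[-9.04435007e-01,  4.26610763e-01, -7.58007974e-04],
       [ 4.26611391e-01,  9.04434299e-01, -1.14839182e-03],
       [ 1.95652100e-04, -1.36202060e-03, -9.99999053e-01]]), 'contact_force': array([-0.73351555,  0.87544701, -0.55967188]), 'torque': array([0.02228883, 0.0495386 , 0.02326102]), 'gripper_width': 0.9958893908622228}
top {'K': array([[460.89762215,   0.        , 323.16645783],
       [  0.        , 460.89762215, 238.20272847],
       [  0.        ,   0.        ,   1.        ]]), 'cam_to_world': array([[ 0.0222083 , -0.99457195,  0.10165343,  0.39844948],
       [-0.9997398 , -0.02156328,  0.0074399 ,  0.02215525],

[... 374 characters left out ...]
[-0.24502239, -0.70285374,  0.66780286, -0.82101896],
       [-0.01932493, -0.68512178, -0.72817216,  0.97470268],
       [ 0.        ,  0.        ,  0.        ,  1.        ]])}
wrist {'K': array([[399.45170755,   0.        , 317.65109831],
       [  0.        , 399.45170755, 238.60107008],
       [  0.        ,   0.        ,   1.        ]]), 'T_tool_cam': array([[-1.37680097e-03, -9.54803122e-01, -2.97235771e-01,
         7.57619809e-02],
       [ 9.99998854e-01, -1.50173955e-03,  1.91989749e-04,
        -8.45464541e-04],
       [-6.29683125e-04, -2.97235166e-01,  9.54804095e-01,
        -1.23280081e-01],
       [ 0.00000000e+00,  0.00000000e+00,  0.00000000e+00,
         1.00000000e+00]])}
```

View pics/top0.png

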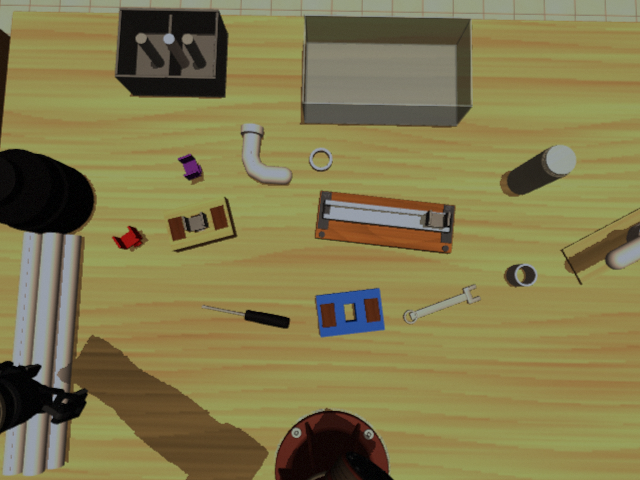

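View pics/side0.png

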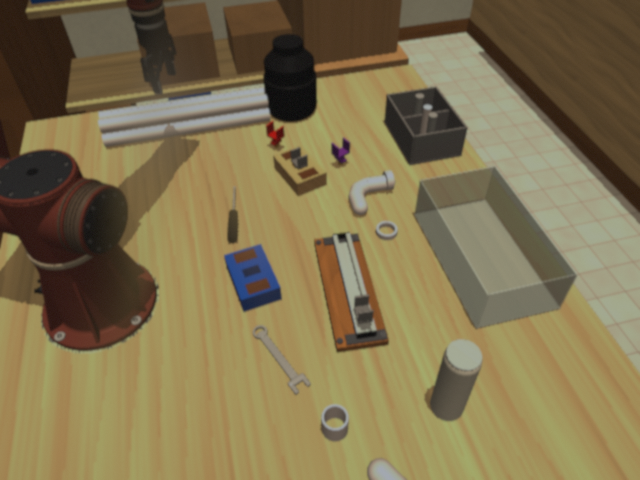

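View pics/wrist0.png

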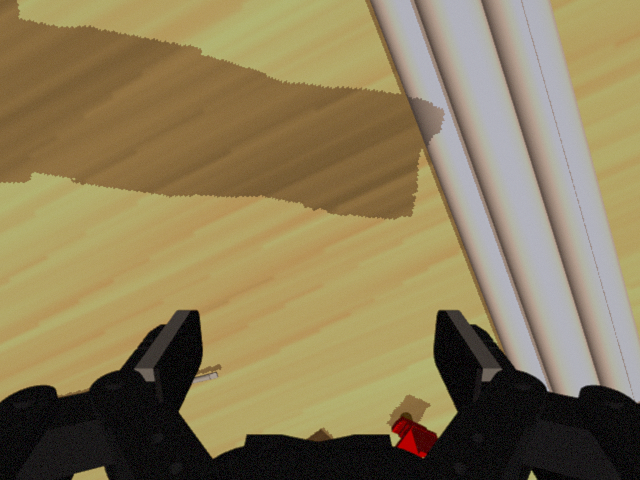

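The top view shows the wooden block with the rest at about (197,222), the batten with the strut at about (385,222), and the sample on its right at (436,218). I'll zoom in next.

```bash
cat > h.py <<'E'
import numpy as np, cv2
from rig import env, imaging, order
def ray(n,u,v,z,T=None):
    m=imaging.camera_model(n);K=m["K"]
    C=m["cam_to_world"] if T is None else T@m["T_tool_cam"]
    d=C[:3,:3]@np.linalg.inv(K)@np.array([u,v,1.]);o=C[:3,3]
    return o+d*(z-o[2])/d[2]
def tool(s=None):
    s=s or env.sense();T=np.eye(4);T[:3,:3]=s["orientation"];T[:3,3]=s["position"];return T
def proj(n,P,T=None):
    m=imaging.camera_model(n);K=m["K"]
    C=m["cam_to_world"] if T is None else T@m["T_tool_cam"]
    q=np.linalg.inv(C)@np.append(P,1);q=K@q[:3];return q[:2]/q[2]
E
python3 - <<'E'
import cv2
p=cv2.imread('pics/top0.png')
a=cv2.resize(p[190:260,155:245],None,fx=6,fy=6,interpolation=2)
b=cv2.resize(p[185:257,310:460],None,fx=5,fy=5,interpolation=2)
cv2.imwrite('pics/a.png',a);cv2.imwrite('pics/b.png',b)
E
```

```text
(no output)
```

View pics/a.png

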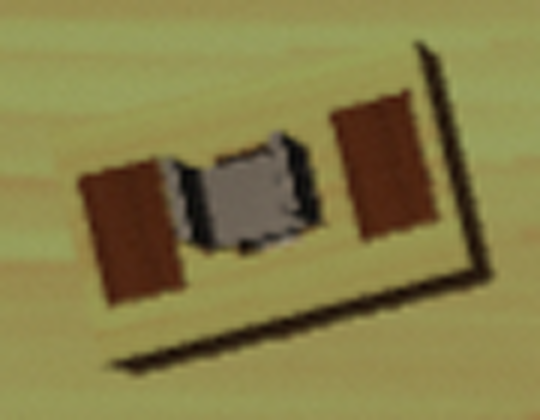

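View pics/b.png

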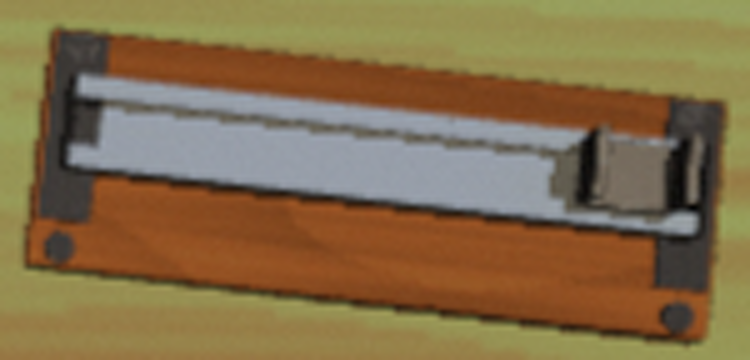

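```bash
python3 - <<'E'
from h import *
p=cv2.imread('pics/top0.png'); hsv=cv2.cvtColor(p,cv2.COLOR_BGR2HSV)
for nm,u,v in [("pad1",177,226),("pad2",219,217),("bat",400,240)]: print(nm,hsv[v,u],p[v,u])
# pads
m=((hsv[...,0]<12)&(hsv[...,1]>140)&(p[...,2]<140)&(p[...,2]>50)).astype(np.uint8)
m2=np.zeros_like(m);m2[195:260,160:245]=m[195:260,160:245]
n,l,st,c=cv2.connectedComponentsWithStats(m2)
pads=[]
for i in range(1,n):
    if st[i,4]>60: w=ray("top",*c[i],0.045);print(c[i],st[i,4],w);pads.append(w)
a,b=pads[:2];print("block centre",(a+b)/2,"y ang",np.degrees(np.arctan2(*(a-b)[[1,0]])))
# batten corners (crop b: /5 +310,185)
cs=[(55,28),(725,102),(700,342),(25,265)]
W=[ray("top",310+x/5,185+y/5,0.02) for x,y in cs]
for w in W: print(w)
print("c",np.mean(W,0), [np.degrees(np.arctan2(*(W[i]-W[j])[[1,0]])) for i,j in((0,1),(3,2))], np.linalg.norm(W[0]-W[1]),np.linalg.norm(W[0]-W[3]))
# strut edges z=0.041
S=[ray("top",310+x/5,185+y/5,0.041) for x,y in [(80,75),(67,165),(700,235),(105,103),(560,153)]]
for w in S: print(w)
E
```

```text
pad1 [ 11 203  73] [15 37 73]
pad2 [ 10 203  74] [15 34 74]
bat [ 12 191 151] [ 38  85 151]
[218.42578125 217.0859375 ] 256 [0.54400656 0.26338354 0.045     ]
[176.43461538 228.06538462] 260 [0.51744413 0.35545101 0.045     ]
block centre [0.53072534 0.30941727 0.045     ] y ang -73.90659594953385
[0.61376566 0.03729836 0.02      ]
[ 0.58599642 -0.26839731  0.02      ]
[ 0.47626214 -0.25640639  0.02      ]
[0.50452483 0.04840188 0.02      ]
c [ 0.54513726 -0.10977587  0.02      ] [np.float64(84.80952593087818), np.float64(84.70251929273034)] 0.30695435840010643 0.10980367635867265
[0.58829653 0.02533018 0.041     ]
[0.54754397 0.03024173 0.041     ]
[ 0.52223187 -0.25104152  0.041     ]
[0.57585935 0.01389464 0.041     ]
[ 0.5576422  -0.18903863  0.041     ]
```

```bash
cat >> h.py <<'E'
def plan(P,yaw,n,m=None):
    """n rows to world P, tool-down yaw (deg of tool x)"""
    from scipy.spatial.transform import Rotation as R
    s=env.sense();p=np.array(s["position"]);Rm=np.array(s["orientation"])
    c,si=np.cos(np.radians(yaw)),np.sin(np.radians(yaw))
    Rt=np.array([[c,si,0],[si,-c,0],[0,0,-1.]])
    rv=R.from_matrix(Rm.T@Rt).as_rotvec()/n; dp=(np.array(P)-p)/n
    print("dist",np.linalg.norm(dp)*n,"step",np.linalg.norm(dp),"deg/row",np.degrees(np.linalg.norm(rv)))
    for i in range(n):
        sh=Rm.T@dp/0.6; print([round(float(x),4) for x in list(sh)+list(rv/(np.pi/4))])
        Rm=Rm@R.from_rotvec(rv).as_matrix()
def st():
    s=env.sense();o=s["orientation"]
    print("t",round(s["t"],2),"p",np.round(s["position"],4),"yaw",round(float(np.degrees(np.arctan2(o[1,0],o[0,0]))),2),"tilt",np.round(o[:2,2],4),"F",np.round(s["contact_force"],2),"M",np.round(s["torque"],2),"w",round(float(s["gripper_width"]),3),"q",np.round(s["joint_pos"],1))
E
python3 -c "
from h import *
plan([0.531,0.309,0.21],196.1,8)"
```

```text
dist 0.35122592907036965 step 0.043903241133796206 deg/row 5.169230197900828
[-0.0726, -0.0039, 0.0083, -0.0001, -0.0001, -0.1149]
[-0.0719, -0.0104, 0.0083, -0.0001, -0.0001, -0.1149]
[-0.0707, -0.0169, 0.0083, -0.0001, -0.0001, -0.1149]
[-0.0689, -0.0232, 0.0083, -0.0001, -0.0001, -0.1149]
[-0.0665, -0.0293, 0.0083, -0.0001, -0.0001, -0.1149]
[-0.0636, -0.0351, 0.0083, -0.0001, -0.0001, -0.1149]
[-0.0602, -0.0407, 0.0083, -0.0001, -0.0001, -0.1149]
[-0.0563, -0.046, 0.0083, -0.0001, -0.0001, -0.1149]
```

Call:
drive_tool([
  [-0.0726,-0.0039,0.0083,0,0,-0.115,0],
  [-0.0719,-0.0104,0.0083,0,0,-0.115,0],
  [-0.0707,-0.0169,0.0083,0,0,-0.115,0],
  [-0.0689,-0.0232,0.0083,0,0,-0.115,0],
  [-0.0665,-0.0293,0.0083,0,0,-0.115,0],
])

```text
t: 0.65
position: [0.4172, 0.3702, 0.225]
orientation: [[-1.0, -0.015, -0.0], [-0.015, 1.0, -0.0], [0.0, -0.0, -1.0]]
contact_force: [-0.2, 1.2, 0.6]
gripper_width: 0.999
```

Call:
drive_tool([
  [-0.0636,-0.0351,0.0083,0,0,-0.115,0],
  [-0.0602,-0.0407,0.0083,0,0,-0.115,0],
  [-0.0563,-0.046,0.0083,0,0,-0.115,0],
  [0,0,0,0,0,0,0],
  [0,0,0,0,0,0,0],
])

```text
t: 1.15
position: [0.5315, 0.3086, 0.2097]
orientation: [[-0.961, -0.276, -0.001], [-0.276, 0.961, -0.0], [0.001, 0.0, -1.0]]
contact_force: [-0.8, 0.8, 0.0]
gripper_width: 0.999
```

```bash
python3 - <<'E'
from h import *
st(); T=tool()
p,d=imaging.capture("wrist"); cv2.imwrite("pics/w1.png",p[:,:,::-1]); np.savez("pics/w1.npz",p=p,d=d,T=T)
E
```

```text
t 1.15 p [0.5315 0.3086 0.2097] yaw -163.99 tilt [-0.0014 -0.0004] F [-0.84  0.79  0.04] M [ 0.01 -0.01  0.05] w 0.999 q [23.3 27.8  1.9 64.2  0.   7.3]
```

View pics/w1.png

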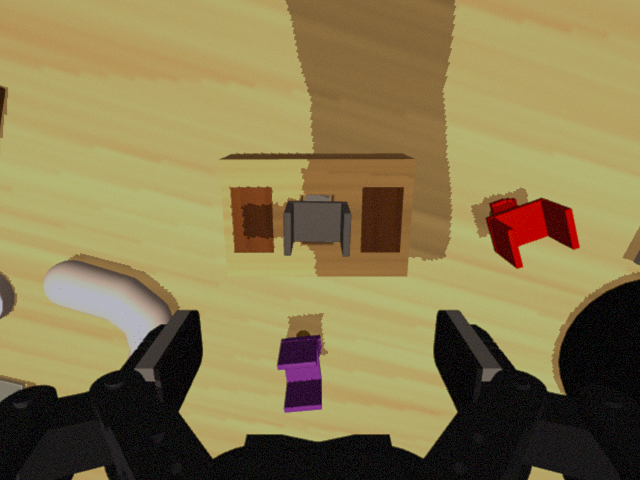

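The rest sits in the block at about (318,222), with wall edges at columns 285 and 350. The purple and red look-alikes are clear of the fingers.

```bash
python3 - <<'E'
from h import *
z=np.load('pics/w1.npz');T=z['T'];p=z['p']
cv2.imwrite('pics/c.png',cv2.resize(p[180:270,220:420,::-1],None,fx=4,fy=4,interpolation=2))
d=z['d'];print(d[203:258:6,282:354:4].round(3))
E
```

```text
[[0.294 0.294 0.282 0.289 0.288 0.287 0.287 0.287 0.288 0.289 0.288 0.289
  0.287 0.287 0.288 0.288 0.286 0.294]
 [0.296 0.264 0.265 0.29  0.289 0.289 0.29  0.289 0.288 0.289 0.289 0.289
  0.289 0.29  0.29  0.27  0.267 0.295]
 [0.297 0.257 0.257 0.292 0.29  0.29  0.29  0.29  0.291 0.289 0.29  0.292
  0.29  0.29  0.289 0.268 0.258 0.258]
 [0.298 0.259 0.26  0.291 0.292 0.29  0.29  0.292 0.292 0.292 0.292 0.293
  0.29  0.292 0.291 0.269 0.257 0.259]
 [0.3   0.259 0.261 0.293 0.293 0.293 0.294 0.292 0.293 0.293 0.293 0.293
  0.293 0.293 0.293 0.268 0.26  0.261]
 [0.301 0.262 0.261 0.295 0.295 0.295 0.295 0.294 0.294 0.294 0.293 0.295
  0.294 0.293 0.294 0.267 0.261 0.262]
 [0.301 0.263 0.262 0.295 0.295 0.296 0.296 0.295 0.296 0.295 0.295 0.297
  0.295 0.296 0.295 0.265 0.263 0.301]
 [0.303 0.264 0.263 0.304 0.303 0.304 0.304 0.304 0.303 0.304 0.304 0.303
  0.304 0.304 0.303 0.264 0.265 0.304]
 [0.306 0.265 0.265 0.304 0.305 0.304 0.304 0.306 0.304 0.305 0.305 0.306
  0.303 0.305 0.305 0.265 0.265 0.305]
 [0.306 0.307 0.306 0.306 0.306 0.306 0.307 0.307 0.306 0.306 0.307 0.306
  0.306 0.306 0.306 0.306 0.307 0.307]]
```

View pics/c.png

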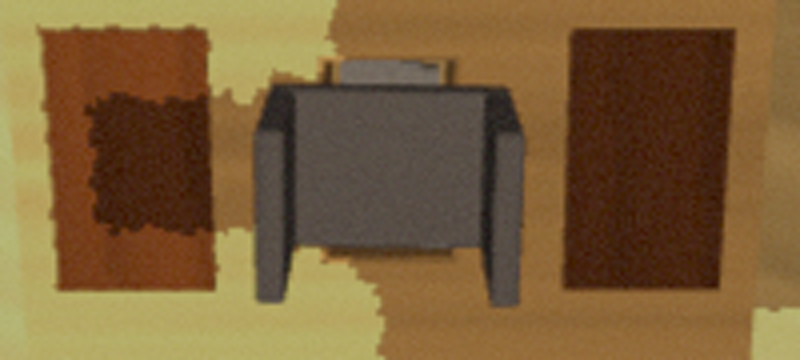

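```bash
python3 - <<'E'
from h import *
z=np.load('pics/w1.npz');T=z['T']
q=lambda x,y,h:ray("wrist",220+x/4,180+y/4,h,T)
C=[q(256,130,.083),q(523,132,.083),q(520,304,.083),q(257,301,.083)]
c=np.mean(C,0);print(c,[np.linalg.norm(C[i]-C[(i+1)%4]).round(4) for i in range(4)])
for i,j in((0,1),(3,2),(3,0),(2,1)):
  v=C[j]-C[i];print(np.degrees(np.arctan2(v[1],v[0])))
pads=[q(41,28,.045),q(208,28,.045),q(214,290,.045),q(58,291,.045),q(570,29,.045),q(736,29,.045),q(719,290,.045),q(563,290,.045)]
print(np.mean(pads,0)); a=np.mean(pads[:4],0)-np.mean(pads[4:],0);print(np.degrees(np.arctan2(a[1],a[0])))
print(np.degrees(np.arctan2(*(pads[0]-pads[5])[[1,0]])),np.degrees(np.arctan2(*(pads[3]-pads[6])[[1,0]])))
plan([c[0],c[1],0.072],196.1,3)
E
```

```text
[0.53038869 0.30721949 0.083     ] [np.float64(0.0429), np.float64(0.0293), np.float64(0.0437), np.float64(0.0291)]
105.47727479527943
105.21835727299866
-165.1739108928592
-163.6360233534915
[0.53096891 0.30731218 0.045     ]
-74.10764071254816
-74.16181342150804 -73.99599392646977
dist 0.13799890277797838 step 0.04599963425932613 deg/row 0.02663748743404825
[0.0004, -0.001, 0.0767, 0.0, -0.0006, -0.0002]
[0.0004, -0.001, 0.0767, 0.0, -0.0006, -0.0002]
[0.0004, -0.001, 0.0767, 0.0, -0.0006, -0.0002]
```

Call:
drive_tool([
  [0,-0.001,0.076,0,0,0,0],
  [0.001,-0.001,0.076,0,0,0,0],
  [0,-0.001,0.077,0,0,0,0],
  [0,0,0,0,0,0,0.3],
])

```text
t: 1.6
position: [0.5258, 0.3066, 0.068]
orientation: [[-0.96, -0.279, -0.009], [-0.279, 0.96, -0.004], [0.01, -0.001, -1.0]]
contact_force: [-0.6, 0.0, -0.4]
gripper_width: 0.857
```

```bash
python3 - <<'E'
from h import *
st(); T=tool()
p,d=imaging.capture("wrist"); cv2.imwrite("pics/w2.png",p[:,:,::-1]); np.savez("pics/w2.npz",p=p,d=d,T=T)
E
```

```text
t 1.6 p [0.5258 0.3066 0.068 ] yaw -163.79 tilt [-0.0094 -0.0039] F [-0.59  0.04 -0.4 ] M [-0.05  0.08  0.02] w 0.857 q [23.4 34.6 -9.4 46.6  0.   7.2]
```

View pics/w2.png

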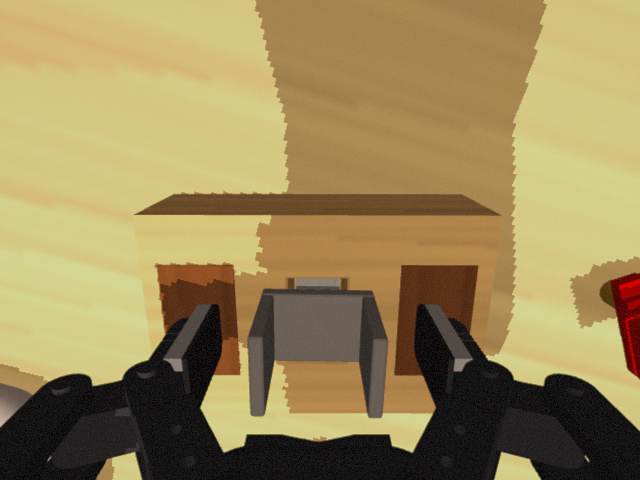

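The fingers straddle the saddle walls (columns 250 to 385). The arm is still settling, so I'll wait one row and then trim.

Call:
drive_tool([
  [0,0,0,0,0,0,0.3],
  [0,0,0,0,0,0,0.3],
])

```text
t: 1.85
position: [0.5326, 0.3086, 0.076]
orientation: [[-0.96, -0.278, 0.004], [-0.278, 0.96, 0.002], [-0.004, 0.001, -1.0]]
contact_force: [-0.3, 0.3, 0.3]
gripper_width: 0.702
```

```bash
python3 - <<'E'
from h import *
st(); plan([0.5305,0.3073,0.072],196,1)
E
```

```text
t 1.85 p [0.5326 0.3086 0.076 ] yaw -163.83 tilt [0.0041 0.0018] F [-0.29  0.31  0.27] M [ 0.05  0.07 -0.02] w 0.702 q [23.3 34.2 -8.8 46.8  0.   7.1]
dist 0.004736244942431406 step 0.004736244942431406 deg/row 0.3052050581986481
[0.004, -0.0011, 0.0067, 0.0008, 0.0056, 0.0038]
```

Call:
drive_tool([
  [0,0,0,0,0,0,0.3],
  [0,0,0,0,0,0,0.3],
  [0,0,0,0,0,0,0.3],
])

```text
t: 2.15
position: [0.5314, 0.3076, 0.0738]
orientation: [[-0.961, -0.278, 0.001], [-0.278, 0.961, 0.0], [-0.001, 0.0, -1.0]]
contact_force: [-0.1, -0.0, 0.1]
gripper_width: 0.702
```

```bash
python3 - <<'E'
from h import *
st(); plan([0.5305,0.3073,0.072],196,1)
E
```

```text
t 2.15 p [0.5314 0.3076 0.0738] yaw -163.86 tilt [0.001  0.0004] F [-0.12 -0.04  0.12] M [0.01 0.   0.01] w 0.702 q [23.2 34.3 -8.9 46.7 -0.   7.1]
dist 0.0020754567525044054 step 0.0020754567525044054 deg/row 0.15276707454806143
[0.0016, -0.0001, 0.0031, 0.0002, 0.0014, 0.0031]
```

Settled to within 2 mm. I'll trim down a little and close.

Call:
drive_tool([
  [0.001,0,0.003,0,0,0,0.3],
  [0,0,0,0,0,0,0.6],
  [0,0,0,0,0,0,1],
  [0,0,0,0,0,0,1],
  [0,0,0,0,0,0,1],
])

```text
t: 2.65
position: [0.5305, 0.3073, 0.0713]
orientation: [[-0.961, -0.278, 0.0], [-0.278, 0.961, -0.0], [-0.0, -0.0, -1.0]]
contact_force: [-0.1, -0.5, 2.3]
gripper_width: 0.503
```

Call:
drive_tool([
  [0,0,0,0,0,0,1],
  [0,0,0,0,0,0,1],
  [0,0,0,0,0,0,1],
])

```text
t: 2.95
position: [0.5305, 0.3073, 0.0713]
orientation: [[-0.961, -0.278, -0.0], [-0.278, 0.961, -0.0], [0.0, -0.0, -1.0]]
contact_force: [-0.3, -0.1, 3.4]
gripper_width: 0.508
```

```bash
python3 - <<'E'
from h import *
st(); T=tool()
p,d=imaging.capture("wrist"); cv2.imwrite("pics/w3.png",p[:,:,::-1]); np.savez("pics/w3.npz",p=p,d=d,T=T)
E
```

```text
t 2.95 p [0.5305 0.3073 0.0713] yaw -163.85 tilt [-0. -0.] F [-0.33 -0.13  3.39] M [-0.08  0.2   0.01] w 0.508 q [23.3 34.4 -9.2 46.4 -0.   7.1]
```

View pics/w3.png

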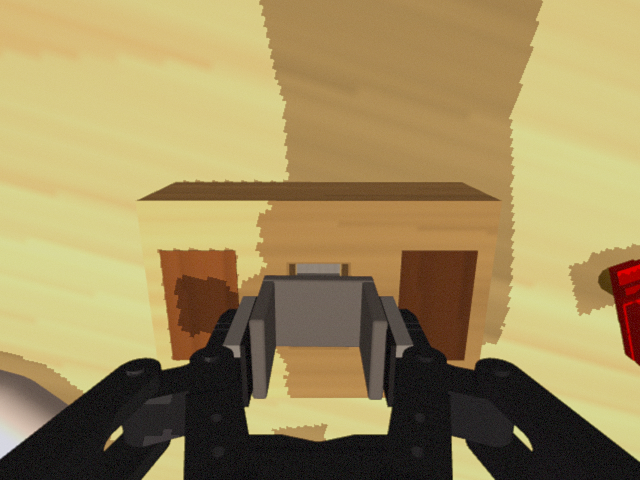

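Call:
drive_tool([
  [0,0,-0.02,0,0,0,1],
  [0,0,-0.06,0,0,0,1],
  [0,0,-0.08,0,0,0,1],
  [0,0,-0.06,0,0,0,1],
  [0,0,-0.02,0,0,0,1],
])

```text
t: 3.5
position: [0.5321, 0.308, 0.2201]
orientation: [[-0.961, -0.278, 0.006], [-0.278, 0.961, 0.002], [-0.006, 0.001, -1.0]]
contact_force: [-0.1, -0.4, -2.0]
gripper_width: 0.506
```

```bash
python3 - <<'E'
from h import *
st(); plan([0.545,-0.11,0.20],264.75,11)
E
```

```text
t 3.5 p [0.5321 0.308  0.2201] yaw -163.85 tilt [0.0056 0.0024] F [-0.07 -0.45 -2.02] M [-0.    0.03  0.01] w 0.506 q [23.3 27.2  2.4 64.9 -0.   7.1]
dist 0.41867594996683893 step 0.03806144999698536 deg/row 6.236648825500376
[0.0157, -0.0614, 0.0029, -0.0004, 0.0007, -0.1386]
[0.0223, -0.0593, 0.0029, -0.0004, 0.0007, -0.1386]
[0.0286, -0.0565, 0.0029, -0.0004, 0.0007, -0.1386]
[0.0346, -0.0531, 0.0029, -0.0004, 0.0007, -0.1386]
[0.0402, -0.049, 0.0029, -0.0004, 0.0007, -0.1386]
[0.0452, -0.0444, 0.0029, -0.0004, 0.0007, -0.1386]
[0.0498, -0.0392, 0.0029, -0.0004, 0.0007, -0.1386]
[0.0538, -0.0335, 0.0029, -0.0004, 0.0007, -0.1386]
[0.0571, -0.0275, 0.003, -0.0004, 0.0007, -0.1386]
[0.0597, -0.0211, 0.003, -0.0004, 0.0007, -0.1386]
[0.0617, -0.0145, 0.003, -0.0004, 0.0007, -0.1386]
```

Call:
drive_tool([
  [0.016,-0.061,0.003,0,0,-0.1386,1],
  [0.022,-0.059,0.003,0,0,-0.1386,1],
  [0.029,-0.057,0.003,0,0,-0.1386,1],
  [0.035,-0.053,0.003,0,0,-0.1386,1],
  [0.04,-0.049,0.003,0,0,-0.1386,1],
])

```text
t: 4.0
position: [0.5352, 0.1158, 0.2057]
orientation: [[-0.674, -0.738, -0.001], [-0.738, 0.674, -0.0], [0.001, 0.001, -1.0]]
contact_force: [0.2, -0.4, -1.3]
gripper_width: 0.504
```

Call:
drive_tool([
  [0.045,-0.044,0.003,0,0,-0.1386,1],
  [0.05,-0.039,0.003,0,0,-0.1386,1],
  [0.054,-0.034,0.003,0,0,-0.1386,1],
  [0.057,-0.028,0.003,0,0,-0.1386,1],
  [0.06,-0.021,0.003,0,0,-0.1386,1],
])

```text
t: 4.5
position: [0.5413, -0.0744, 0.1967]
orientation: [[-0.195, -0.981, -0.001], [-0.981, 0.195, 0.0], [-0.0, 0.001, -1.0]]
contact_force: [0.6, 0.9, -1.5]
gripper_width: 0.509
```

Call:
drive_tool([
  [0.062,-0.015,0.003,0,0,-0.1386,1],
  [0,0,0,0,0,0,1],
  [0,0,0,0,0,0,1],
  [0,0,0,0,0,0,1],
  [0,0,0,0,0,0,1],
])

```text
t: 5.0
position: [0.5432, -0.11, 0.1954]
orientation: [[-0.091, -0.996, -0.0], [-0.996, 0.091, 0.0], [-0.0, 0.0, -1.0]]
contact_force: [1.0, -0.0, -1.3]
gripper_width: 0.505
```

Call:
drive_tool([
  [0,0,0,0,0,0,1],
  [0,0,0,0,0,0,1],
  [0,0,0,0,0,0,1],
])

```text
t: 5.3
position: [0.5434, -0.1107, 0.1955]
orientation: [[-0.091, -0.996, 0.0], [-0.996, 0.091, 0.0], [-0.0, -0.0, -1.0]]
contact_force: [-1.5, 0.3, -2.2]
gripper_width: 0.504
```

```bash
python3 - <<'E'
from h import *
st(); T=tool()
p,d=imaging.capture("wrist"); cv2.imwrite("pics/w4.png",p[:,:,::-1]); np.savez("pics/w4.npz",p=p,d=d,T=T)
E
```

```text
t 5.3 p [ 0.5434 -0.1107  0.1955] yaw -95.22 tilt [0.0001 0.    ] F [-1.53  0.26 -2.21] M [-0.05  0.02  0.01] w 0.504 q [ -19.1   21.9   -9.7   58.4    0.  -103.9]
```

View pics/w4.png

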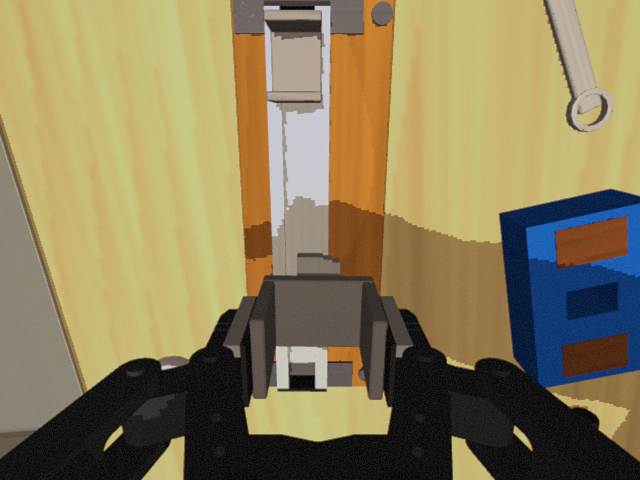

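The strut runs vertically at columns 268 to 330, with the sample at (297,55) and the held rest in front. I'll zoom in on the slot lips.

```bash
python3 - <<'E'
import cv2,numpy as np
z=np.load('pics/w4.npz');p=z['p'];
c=p[90:290,220:400,::-1];c=cv2.resize(c,None,fx=4,fy=3,interpolation=2)
cv2.imwrite('pics/d.png',np.clip(c*1.2,0,255).astype(np.uint8))
d=z['d']
for v in (120,150,170,190,220,240): print(v,(1000*d[v,258:342:2]).astype(int).tolist())
for v in(120,170,240): print(v,p[v,258:342:2].mean(-1).astype(int).tolist())
E
```

```text
120 [285, 287, 287, 286, 288, 266, 265, 266, 266, 267, 267, 267, 283, 284, 285, 284, 283, 284, 285, 284, 285, 284, 284, 283, 284, 284, 284, 284, 283, 266, 265, 266, 267, 266, 267, 266, 287, 288, 285, 285, 287, 287]
150 [293, 292, 293, 293, 293, 292, 272, 272, 272, 273, 272, 273, 273, 290, 290, 291, 289, 290, 289, 290, 291, 290, 290, 291, 291, 289, 290, 289, 291, 273, 272, 270, 271, 273, 273, 272, 293, 292, 293, 293, 293, 293]
170 [297, 298, 296, 297, 298, 297, 275, 275, 277, 277, 276, 275, 276, 293, 295, 294, 294, 0, 294, 294, 293, 296, 294, 294, 294, 294, 295, 295, 295, 276, 276, 276, 276, 275, 276, 276, 297, 295, 297, 297, 297, 298]
190 [302, 301, 302, 301, 302, 301, 280, 280, 280, 280, 279, 279, 279, 299, 299, 300, 299, 298, 299, 299, 298, 300, 297, 299, 298, 298, 300, 300, 300, 279, 280, 281, 281, 280, 280, 281, 302, 302, 301, 301, 302, 301]
220 [308, 310, 309, 308, 308, 309, 308, 287, 288, 286, 287, 287, 289, 288, 306, 306, 304, 305, 307, 305, 306, 306, 307, 306, 305, 306, 307, 307, 306, 287, 287, 286, 287, 287, 286, 309, 308, 307, 308, 309, 309, 308]
240 [313, 312, 313, 314, 312, 313, 312, 291, 292, 291, 290, 291, 291, 291, 310, 311, 310, 311, 311, 311, 310, 310, 312, 311, 310, 310, 310, 311, 311, 292, 291, 292, 291, 292, 290, 315, 312, 312, 315, 314, 313, 314]
120 [108, 109, 114, 115, 117, 198, 202, 202, 199, 201, 203, 203, 145, 143, 194, 204, 203, 202, 202, 205, 201, 202, 202, 204, 202, 201, 202, 202, 204, 202, 203, 199, 202, 203, 204, 203, 98, 121, 125, 117, 117, 122]
170 [108, 107, 107, 111, 110, 118, 200, 204, 202, 201, 199, 202, 202, 141, 149, 203, 202, 201, 202, 202, 202, 200, 203, 202, 203, 201, 202, 202, 203, 203, 203, 202, 201, 203, 202, 186, 120, 124, 124, 120, 113, 120]
240 [76, 70, 72, 69, 68, 70, 67, 139, 146, 145, 143, 142, 142, 146, 145, 145, 143, 140, 146, 145, 145, 145, 142, 145, 145, 143, 142, 142, 144, 143, 145, 144, 140, 143, 145, 102, 81, 79, 74, 75, 71, 80]
```

View pics/d.png

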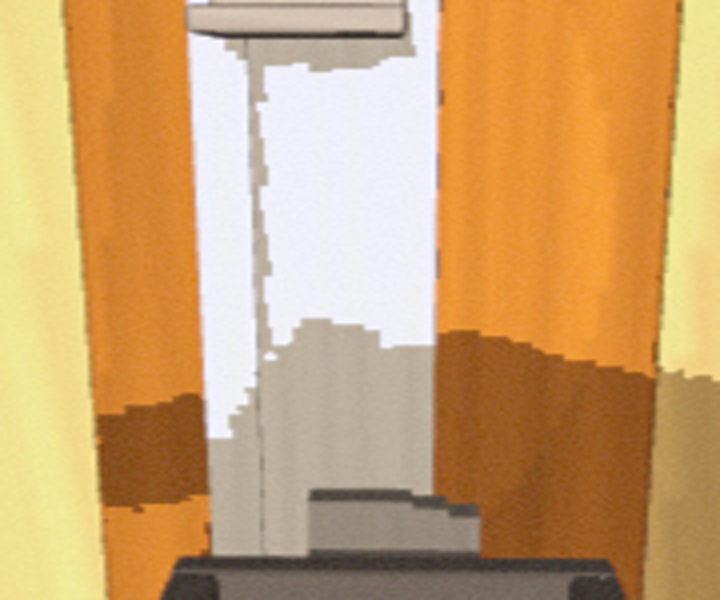

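```bash
python3 - <<'E'
from h import *
z=np.load('pics/w4.npz');T=z['T'];d=z['d'];p=z['p']
L=[];R=[];OL=[];OR=[]
# expected lip-plane depth
m=imaging.camera_model("wrist");K=m["K"];C=T@m["T_tool_cam"]
for v in range(112,245,2):
    us=np.arange(255,345);dd=np.array([C[:3,:3]@np.linalg.inv(K)@[u,v,1.] for u in us]);dep=d[v,us]
    Z=C[2,3]+dd[:,2]*dep
    lip=(Z>0.033)&(dep>0)
    runs=np.flatnonzero(np.diff(np.r_[0,lip.astype(int),0]))
    if len(runs)==4:
        a,b,c,e=us[0]+runs-0.5
        for lst,u in((OL,a),(L,b),(R,c),(OR,e)): lst.append(ray("wrist",u,v,0.041,T))
print(len(L), )
Ti=np.linalg.inv(T)
ex=lambda l:np.polyfit([q[1] for q in l],[q[0] for q in l],1)
fs=[ex(l) for l in(OL,L,R,OR)]
for f in fs: print("angle",90-np.degrees(np.arctan(f[0])),"x at y=-.11",np.polyval(f,-.11).round(4))
x=[np.polyval(f,-.11) for f in fs]
print("slot ctr",(x[1]+x[2])/2,"strut ctr",(x[0]+x[3])/2, "w",(x[1]-x[2]),(x[0]-x[3]))
# rest wall tops in tool frame: outer edges
cv2.imwrite('pics/e.png',cv2.resize(p[230:420,210:430,::-1],None,fx=3.5,fy=3,interpolation=2))
E
```

```text
62
angle 84.65106342980081 x at y=-.11 0.5773
angle 84.63948939023523 x at y=-.11 0.5676
angle 84.56888432124308 x at y=-.11 0.5458
angle 84.53883377920455 x at y=-.11 0.5363
slot ctr 0.5566969267265552 strut ctr 0.5568196114992866 w 0.021774837507143596 0.041042769534586965
```

View pics/e.png

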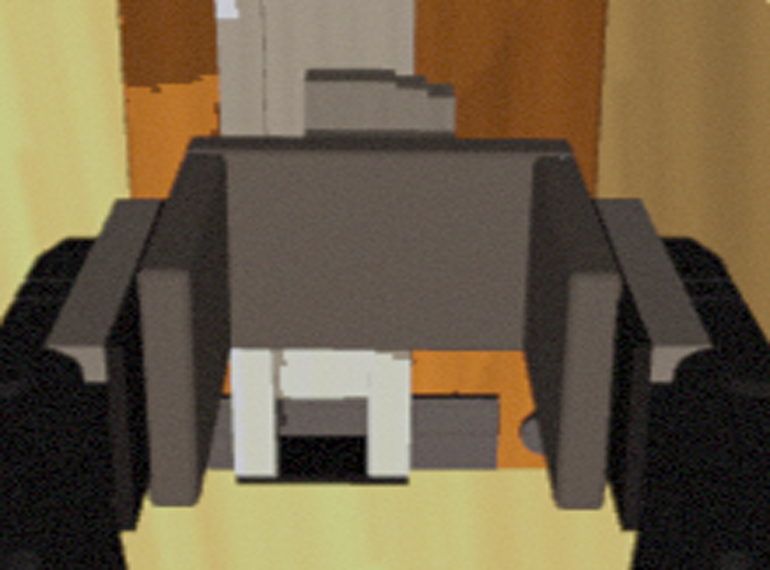

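```bash
python3 - <<'E'
from h import *
z=np.load('pics/w4.npz');T=z['T'];Ti=np.linalg.inv(T)
h=T[2,3]-.0263
f=lambda x,y,zz:(Ti@np.append(ray("wrist",210+x/3.5,230+y/3,zz,T),1))[:3].round(4)
for q in [(142,272),(618,274),(605,507),(152,503)]: print("walltop",f(*q,h+.038))
for q in [(190,140),(570,140)]: print("saddle far bottom",f(*q,h))
for q in [(228,150),(530,150),(225,348),(525,348)]: print("floor",f(*q,h+.006))
for q in [(307,78),(455,95)]: print("head far top",f(*q,h-.015))
E
```

```text
walltop [ 0.0152 -0.021  -0.0117]
walltop [ 0.0149  0.0215 -0.0117]
walltop [-0.0142  0.0217 -0.0117]
walltop [-0.0136 -0.0216 -0.0117]
saddle far bottom [ 0.0141 -0.0216  0.0263]
saddle far bottom [0.014  0.0223 0.0263]
floor [ 0.0152 -0.0166  0.0203]
floor [0.0152 0.017  0.0203]
floor [-0.0142 -0.0179  0.0203]
floor [-0.0142  0.0173  0.0203]
head far top [ 0.0175 -0.0088  0.0413]
head far top [0.0149 0.0098 0.0413]
```

```bash
python3 - <<'E'
from h import *
plan([0.5567,-0.111,0.110],264.6,5)
E
```

```text
dist 0.0865453280639155 step 0.0173090656127831 deg/row 0.03459130213240459
[-0.0004, -0.0044, 0.0285, -0.0, 0.0, 0.0008]
[-0.0004, -0.0044, 0.0285, -0.0, 0.0, 0.0008]
[-0.0004, -0.0044, 0.0285, -0.0, 0.0, 0.0008]
[-0.0004, -0.0044, 0.0285, -0.0, 0.0, 0.0008]
[-0.0004, -0.0044, 0.0285, -0.0, 0.0, 0.0008]
```

Call:
drive_tool([
  [0,-0.004,0.02,0,0,0.001,1],
  [0,-0.005,0.035,0,0,0.001,1],
  [-0.001,-0.005,0.04,0,0,0.001,1],
  [-0.001,-0.004,0.03,0,0,0.001,1],
  [0,-0.004,0.0175,0,0,0,1],
])

```text
t: 5.85
position: [0.5557, -0.1108, 0.1077]
orientation: [[-0.095, -0.996, -0.002], [-0.996, 0.095, 0.001], [-0.001, 0.003, -1.0]]
contact_force: [-0.5, 0.5, -1.2]
gripper_width: 0.512
```

Call:
drive_tool([
  [0,0,0,0,0,0,1],
  [0,0,0,0,0,0,1],
  [0,0,0,0,0,0,1],
  [0,0,0,0,0,0,1],
])

```text
t: 6.25
position: [0.5571, -0.1114, 0.1108]
orientation: [[-0.095, -0.996, 0.001], [-0.996, 0.095, -0.0], [0.0, -0.001, -1.0]]
contact_force: [0.8, -0.7, -2.0]
gripper_width: 0.506
```

```bash
python3 - <<'E'
from h import *
st(); T=tool();plan([0.5567,-0.111,0.092],264.6,4)
p,d=imaging.capture("wrist"); cv2.imwrite("pics/w5.png",p[:,:,::-1]); np.savez("pics/w5.npz",p=p,d=d,T=T)
p,d=imaging.capture("side"); cv2.imwrite("pics/s5.png",cv2.resize(p[200:380,280:420,::-1],None,fx=4,fy=3,interpolation=2))
E
```

```text
t 6.25 p [ 0.5571 -0.1114  0.1108] yaw -95.43 tilt [ 0.0014 -0.0005] F [ 0.81 -0.74 -2.01] M [ 0.01 -0.06  0.02] w 0.506 q [ -18.7   27.7  -14.5   47.8    0.  -103.2]
dist 0.018855755054759206 step 0.0047139387636898015 deg/row 0.02243905835345609
[-0.0001, 0.0002, 0.0079, -0.0005, -0.0001, -0.0002]
[-0.0001, 0.0002, 0.0079, -0.0005, -0.0001, -0.0002]
[-0.0001, 0.0002, 0.0079, -0.0005, -0.0001, -0.0002]
[-0.0001, 0.0002, 0.0079, -0.0005, -0.0001, -0.0002]
```

View pics/w5.png

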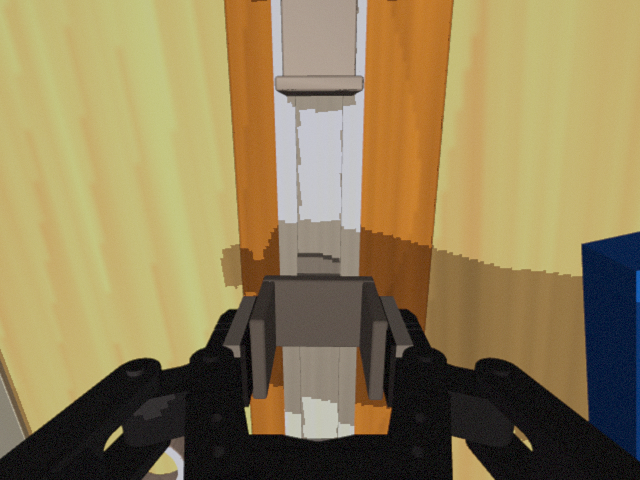

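View pics/s5.png

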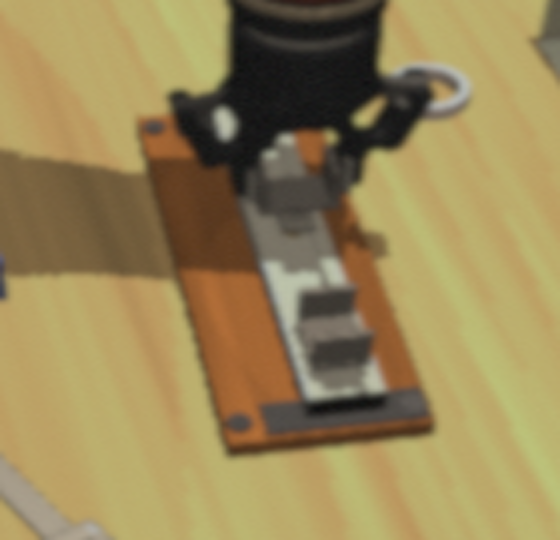

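The head edge (columns 298 to 340) lies over the slot (about 296 to 343). I'll repeat the depth fit.

```bash
cat >> h.py <<'E'
def slotfit(f,r0,r1,u0=255,u1=385):
    z=np.load(f);T=z['T'];d=z['d'];m=imaging.camera_model("wrist");Ki=np.linalg.inv(m["K"]);C=T@m["T_tool_cam"]
    E=[[],[],[],[]];us=np.arange(u0,u1)
    for v in range(r0,r1,2):
        dd=np.array([C[:3,:3]@Ki@[u,v,1.] for u in us]);dep=d[v,us];Z=C[2,3]+dd[:,2]*dep
        r=np.flatnonzero(np.diff(np.r_[0,((Z>0.033)&(Z<.05)&(dep>0)).astype(int),0]))
        if len(r)==4:
            for l,u in zip(E,us[0]+r-0.5): l.append(ray("wrist",u,v,0.041,T))
    fs=[np.polyfit([q[1] for q in l],[q[0] for q in l],1) for l in E]
    x=[np.polyval(f,T[1,3]) for f in fs]
    print(len(E[0]),"ang",[round(90-np.degrees(np.arctan(f[0])),2) for f in fs],"slot ctr x at TCP y",(x[1]+x[2])/2,"strut",(x[0]+x[3])/2,"w",x[1]-x[2])
E
python3 -c "
from h import *
slotfit('pics/w5.npz',105,230)"
```

```text
52 ang [np.float64(84.57), np.float64(84.64), np.float64(84.65), np.float64(84.51)] slot ctr x at TCP y 0.5566277789527778 strut 0.556713674004839 w 0.021725618980782513
```

Call:
drive_tool([
  [0,0.0005,0.006,0,0,0,1],
  [0,0.0005,0.008,0,0,0,1],
  [0,0,0.006,0,0,0,1],
  [0,0,0.004,0,0,0,1],
  [0,0,0,0,0,0,1],
])

```text
t: 6.85
position: [0.5557, -0.111, 0.095]
orientation: [[-0.095, -0.996, -0.001], [-0.996, 0.095, 0.0], [-0.0, 0.001, -1.0]]
contact_force: [0.3, 0.9, -1.7]
gripper_width: 0.504
```

Call:
drive_tool([
  [0,0,0,0,0,0,1],
  [0,0,0,0,0,0,1],
])

```text
t: 7.05
position: [0.5561, -0.1112, 0.0957]
orientation: [[-0.095, -0.996, 0.0], [-0.996, 0.095, -0.0], [0.0, -0.0, -1.0]]
contact_force: [0.1, -0.1, -2.2]
gripper_width: 0.506
```

```bash
python3 - <<'E'
from h import *
st();plan([0.5566,-0.111,0.086],264.6,4)
E
```

```text
t 7.05 p [ 0.5561 -0.1112  0.0957] yaw -95.43 tilt [ 0.0002 -0.0001] F [ 0.13 -0.08 -2.24] M [0.03 0.01 0.01] w 0.506 q [ -18.7   28.6  -15.5   45.9   -0.  -103.3]
dist 0.009692412992721167 step 0.0024231032481802917 deg/row 0.0074733771033303935
[-0.0001, -0.0002, 0.004, -0.0001, -0.0, -0.0002]
[-0.0001, -0.0002, 0.004, -0.0001, -0.0, -0.0002]
[-0.0001, -0.0002, 0.004, -0.0001, -0.0, -0.0002]
[-0.0001, -0.0002, 0.004, -0.0001, -0.0, -0.0002]
```

Call:
drive_tool([
  [0,-0.0004,0.003,0,0,0,1],
  [0,-0.0004,0.003,0,0,0,1],
  [0,0,0.003,0,0,0,1],
  [0,0,0.003,0,0,0,1],
  [0,0,0,0,0,0,1],
])

```text
t: 7.55
position: [0.5563, -0.1111, 0.088]
orientation: [[-0.095, -0.996, -0.0], [-0.996, 0.095, 0.0], [-0.0, 0.001, -1.0]]
contact_force: [0.5, 0.3, -1.3]
gripper_width: 0.504
```

Call:
drive_tool([
  [0,0,0.002,0,0,0,1],
  [0,0,0.002,0,0,0,1],
  [0,0,0,0,0,0,1],
])

```text
t: 7.85
position: [0.5565, -0.1112, 0.0859]
orientation: [[-0.095, -0.996, 0.0], [-0.996, 0.095, -0.0], [-0.0, -0.0, -1.0]]
contact_force: [-0.7, 0.3, -1.0]
gripper_width: 0.507
```

```bash
python3 - <<'E'
from h import *
st();plan([0.5566,-0.111,0.080],264.6,4)
E
```

```text
t 7.85 p [ 0.5565 -0.1112  0.0859] yaw -95.43 tilt [ 0. -0.] F [-0.66  0.33 -1.01] M [0.05 0.01 0.04] w 0.507 q [ -18.7   29.3  -16.1   44.6    0.  -103.3]
dist 0.005876896187192035 step 0.0014692240467980087 deg/row 0.006793992308426139
[-0.0001, -0.0, 0.0024, -0.0, 0.0, -0.0002]
[-0.0001, -0.0, 0.0024, -0.0, 0.0, -0.0002]
[-0.0001, -0.0, 0.0024, -0.0, 0.0, -0.0002]
[-0.0001, -0.0, 0.0024, -0.0, 0.0, -0.0002]
```

Call:
drive_tool([
  [0,0,0.0025,0,0,0,1],
  [0,0,0.0025,0,0,0,1],
  [0,0,0.0025,0,0,0,1],
  [0,0,0.0025,0,0,0,1],
  [0,0,0,0,0,0,1],
])

```text
t: 8.35
position: [0.5566, -0.1112, 0.0801]
orientation: [[-0.095, -0.996, 0.0], [-0.996, 0.095, -0.0], [0.0, -0.0, -1.0]]
contact_force: [-0.5, -0.6, 4.3]
gripper_width: 0.504
```

```bash
python3 - <<'E'
from h import *
st()
E
```

```text
t 8.35 p [ 0.5566 -0.1112  0.0801] yaw -95.43 tilt [ 0.0003 -0.0001] F [-0.48 -0.58  4.34] M [0.05 0.23 0.04] w 0.504 q [ -18.7   29.7  -16.4   43.9   -0.  -103.3]
```

The spring force matches (about 6 N at 6 mm of compression), so the head is through the slot. Next I press down to 5 mm below seat.

Call:
drive_tool([
  [0,0,0.0025,0,0,0,1],
  [0,0,0.0025,0,0,0,1],
  [0,0,0.0025,0,0,0,1],
  [0,0,0.002,0,0,0,1],
  [0,0,0,0,0,0,1],
])

```text
t: 8.85
position: [0.5566, -0.1112, 0.0748]
orientation: [[-0.095, -0.996, 0.0], [-0.996, 0.095, -0.0], [0.0, -0.001, -1.0]]
contact_force: [-2.2, 0.5, 10.6]
gripper_width: 0.509
```

Call:
drive_tool([
  [0,0,0,0,0,0,1],
  [0,0,0,0,0,0,1],
])

```text
t: 9.05
position: [0.5566, -0.1113, 0.0749]
orientation: [[-0.095, -0.996, 0.001], [-0.996, 0.095, -0.0], [0.0, -0.001, -1.0]]
contact_force: [-1.9, 0.7, 9.9]
gripper_width: 0.506
```

```bash
python3 - <<'E'
from h import *
st(); T=tool()
p,d=imaging.capture("wrist"); cv2.imwrite("pics/w6.png",p[:,:,::-1]); np.savez("pics/w6.npz",p=p,d=d,T=T)
E
```

```text
t 9.05 p [ 0.5566 -0.1113  0.0749] yaw -95.43 tilt [ 0.0005 -0.0002] F [-1.92  0.69  9.85] M [0.15 0.67 0.04] w 0.506 q [ -18.7   30.   -16.8   43.2   -0.  -103.2]
```

View pics/w6.png

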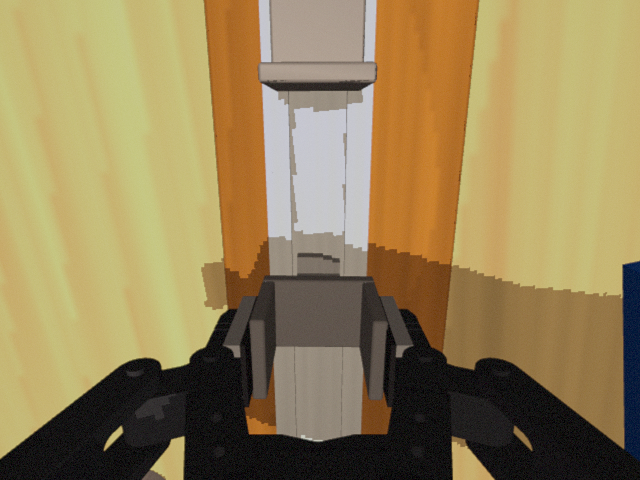

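Call:
drive_tool([
  [0,0,0.001,0,0,0,1],
  [0,0,0,0,0,0.05,1],
  [0,0,0,0,0,0.1,1],
  [0,0,0,0,0,0.15,1],
  [0,0,0,0,0,0.1,1],
])

```text
t: 9.6
position: [0.5572, -0.1114, 0.0746]
orientation: [[-0.402, -0.916, 0.002], [-0.916, 0.402, -0.001], [-0.0, -0.002, -1.0]]
contact_force: [-0.6, 0.4, 10.3]
gripper_width: 0.509
```

```bash
python3 -c "
from h import *
st()"
```

```text
t 9.6 p [ 0.5572 -0.1114  0.0746] yaw -113.69 tilt [ 0.0017 -0.0005] F [-0.64  0.41 10.3 ] M [0.18 0.35 0.05] w 0.509 q [-18.7  30.1 -16.8  43.1   0.  -85. ]
```

Call:
drive_tool([
  [0,0,0.0008,0,0,0.12,1],
  [0,0,0,0,0,0.15,1],
  [0,0,0,0,0,0.15,1],
  [0,0,0,0,0,0.15,1],
  [0,0,0,0,0,0.15,1],
])

```text
t: 10.1
position: [0.5571, -0.1111, 0.0741]
orientation: [[-0.83, -0.558, 0.001], [-0.558, 0.83, 0.0], [-0.001, -0.001, -1.0]]
contact_force: [-1.9, 2.3, 10.6]
gripper_width: 0.506
```

```bash
python3 -c "
from h import *
st()"
```

```text
t 10.1 p [ 0.5571 -0.1111  0.0741] yaw -146.09 tilt [0.0015 0.0001] F [-1.86  2.28 10.56] M [0.55 0.5  0.08] w 0.506 q [-18.7  30.1 -16.8  43.    0.  -52.6]
```

Call:
drive_tool([
  [0,0,0,0,0,0.17,1],
  [0,0,0,0,0,0.17,1],
  [0,0,0,0,0,0.17,1],
  [0,0,0,0,0,0.15,1],
  [0,0,0,0,0,0.1,1],
])

```text
t: 10.6
position: [0.5569, -0.1109, 0.074]
orientation: [[-1.0, 0.005, 0.001], [0.005, 1.0, 0.0], [-0.001, 0.0, -1.0]]
contact_force: [-1.8, 2.0, 11.3]
gripper_width: 0.502
```

```bash
python3 -c "
from h import *
st()"
```

```text
t 10.6 p [ 0.5569 -0.1109  0.074 ] yaw 179.73 tilt [0.0011 0.0004] F [-1.76  1.99 11.31] M [0.58 0.49 0.1 ] w 0.502 q [-18.7  30.1 -16.8  43.    0.  -18.4]
```

Call:
drive_tool([
  [0,0,0,0,0,0.07,1],
  [0,0,0,0,0,0.045,1],
  [0,0,0,0,0,0,1],
  [0,0,0,0,0,0,1],
])

```text
t: 11.0
position: [0.5568, -0.1109, 0.074]
orientation: [[-0.996, 0.09, 0.001], [0.09, 0.996, 0.001], [-0.001, 0.001, -1.0]]
contact_force: [-2.4, 1.8, 11.7]
gripper_width: 0.507
```

```bash
python3 -c "
from h import *
st(); T=tool()
p,d=imaging.capture('wrist'); cv2.imwrite('pics/w7.png',p[:,:,::-1]); np.savez('pics/w7.npz',p=p,d=d,T=T)"
```

```text
t 11.0 p [ 0.5568 -0.1109  0.074 ] yaw 174.81 tilt [0.001  0.0005] F [-2.44  1.79 11.68] M [0.57 0.61 0.06] w 0.507 q [-18.7  30.1 -16.8  43.1   0.  -13.5]
```

View pics/w7.png

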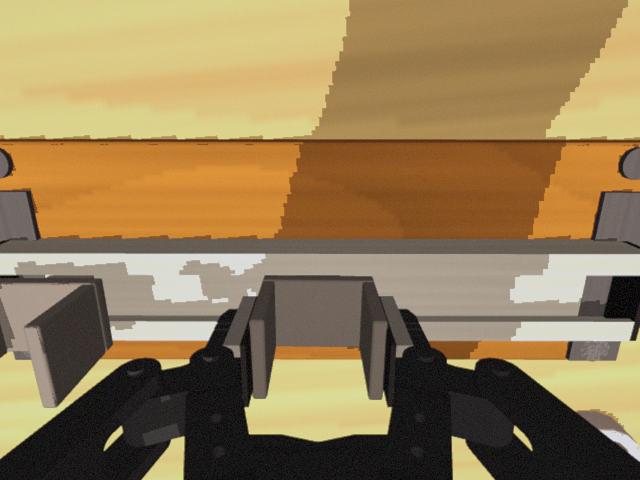

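Call:
drive_tool([
  [0,0,-0.002,0,0,0,1],
  [0,0,-0.002,0,0,0,1],
  [0,0,-0.002,0,0,0,1],
  [0,0,0,0,0,0,1],
  [0,0,0,0,0,0,1],
])

```text
t: 11.55
position: [0.5568, -0.1109, 0.0774]
orientation: [[-0.996, 0.09, 0.001], [0.09, 0.996, 0.001], [-0.001, 0.001, -1.0]]
contact_force: [-1.7, 1.5, 9.1]
gripper_width: 0.505
```

```bash
python3 -c "
from h import *
st()"
```

```text
t 11.55 p [ 0.5568 -0.1109  0.0774] yaw 174.81 tilt [0.0009 0.0005] F [-1.68  1.52  9.08] M [ 0.53  0.4  -0.  ] w 0.505 q [-18.7  29.9 -16.6  43.5   0.  -13.5]
```

Call:
drive_tool([
  [0,0,-0.001,0,0,0,1],
  [0,0,-0.001,0,0,0,1],
  [0,0,0,0,0,0,1],
  [0,0,0,0,0,0,1],
])

```text
t: 11.95
position: [0.5568, -0.1109, 0.0784]
orientation: [[-0.996, 0.09, 0.001], [0.09, 0.996, 0.001], [-0.001, 0.001, -1.0]]
contact_force: [-1.0, 1.8, 6.5]
gripper_width: 0.503
```

```bash
python3 -c "
from h import *
st()"
```

```text
t 11.95 p [ 0.5568 -0.1109  0.0784] yaw 174.81 tilt [0.0008 0.0005] F [-1.01  1.81  6.49] M [0.56 0.27 0.04] w 0.503 q [-18.7  29.8 -16.5  43.6   0.  -13.5]
```

Call:
drive_tool([
  [0,0,-0.001,0,0,0,1],
  [0,0,-0.0005,0,0,0,1],
  [0,0,0,0,0,0,1],
  [0,0,0,0,0,0,1],
])

```text
t: 12.35
position: [0.5567, -0.1109, 0.0791]
orientation: [[-0.996, 0.09, 0.001], [0.09, 0.996, 0.001], [-0.001, 0.001, -1.0]]
contact_force: [-0.3, 2.4, 6.6]
gripper_width: 0.506
```

```bash
python3 -c "
from h import *
st()"
```

```text
t 12.35 p [ 0.5567 -0.1109  0.0791] yaw 174.81 tilt [0.0006 0.0006] F [-0.35  2.42  6.62] M [0.71 0.06 0.07] w 0.506 q [-18.7  29.7 -16.5  43.7   0.  -13.5]
```

Call:
drive_tool([
  [0,0,-0.001,0,0,0,1],
  [0,0,0,0,0,0,1],
  [0,0,0,0,0,0,1],
])

```text
t: 12.65
position: [0.5567, -0.1109, 0.0793]
orientation: [[-0.996, 0.091, 0.0], [0.091, 0.996, 0.001], [-0.0, 0.001, -1.0]]
contact_force: [2.6, 4.1, -0.6]
gripper_width: 0.508
```

Call:
drive_tool([
  [0,0,-0.001,0,0,0,1],
  [0,0,0,0,0,0,1],
  [0,0,0,0,0,0,1],
])

```text
t: 12.95
position: [0.5567, -0.1109, 0.0794]
orientation: [[-0.996, 0.091, 0.0], [0.091, 0.996, 0.001], [0.0, 0.001, -1.0]]
contact_force: [4.3, 2.8, -7.6]
gripper_width: 0.504
```

```bash
python3 -c "
from h import *
st()"
```

```text
t 12.95 p [ 0.5567 -0.1109  0.0794] yaw 174.81 tilt [0.0001 0.0007] F [ 4.34  2.8  -7.56] M [ 0.75 -1.14  0.05] w 0.504 q [-18.7  29.7 -16.5  43.8   0.  -13.5]
```

It caught exactly at seat height, and further lift is resisted. I'll relax the pull and then open.

Call:
drive_tool([
  [0,0,0.0012,0,0,0,1],
  [0,0,0,0,0,0,1],
  [0,0,0,0,0,0,0.3],
  [0,0,0,0,0,0,0.2],
  [0,0,0,0,0,0,0.2],
])

```text
t: 13.45
position: [0.5562, -0.1116, 0.0793]
orientation: [[-0.996, 0.091, -0.001], [0.091, 0.996, -0.001], [0.0, -0.001, -1.0]]
contact_force: [0.4, -0.4, 0.1]
gripper_width: 0.799
```

Call:
drive_tool([
  [0,0,0,0,0,0,0.2],
  [0,0,0,0,0,0,0.2],
])

```text
t: 13.65
position: [0.5564, -0.1113, 0.0794]
orientation: [[-0.996, 0.091, -0.0], [0.091, 0.996, -0.0], [0.0, -0.0, -1.0]]
contact_force: [-0.3, -0.1, 0.0]
gripper_width: 0.801
```

```bash
python3 -c "
from h import *
st(); T=tool()
p,d=imaging.capture('wrist'); cv2.imwrite('pics/w8.png',p[:,:,::-1]); np.savez('pics/w8.npz',p=p,d=d,T=T)"
```

```text
t 13.65 p [ 0.5564 -0.1113  0.0794] yaw 174.79 tilt [-0.0001 -0.0002] F [-0.33 -0.13  0.02] M [-0.04  0.01  0.03] w 0.801 q [-18.7  29.7 -16.5  43.8  -0.  -13.5]
```

View pics/w8.png

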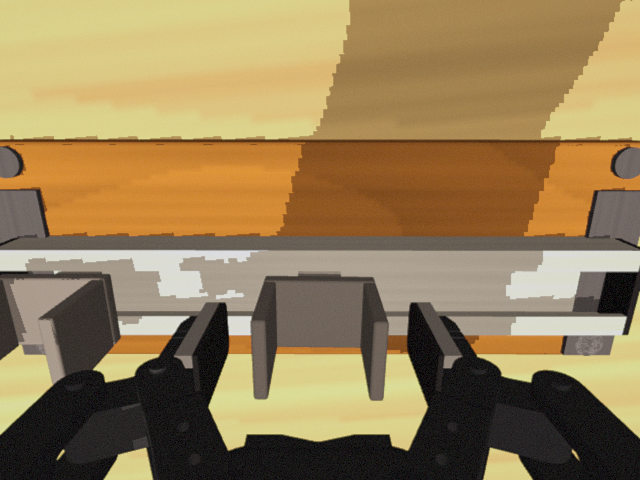

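The fingers are clear and the rest stands square like the sample. I'll lift off.

Call:
drive_tool([
  [0,0,-0.01,0,0,0,0.2],
  [0,0,-0.03,0,0,0,0.2],
  [0,0,-0.06,0,0,0,0.2],
  [0,0,-0.06,0,0,0,0.2],
  [0,0,-0.04,0,0,0,0.2],
])

```text
t: 14.2
position: [0.5572, -0.1114, 0.2024]
orientation: [[-0.996, 0.091, 0.003], [0.091, 0.996, -0.001], [-0.003, -0.001, -1.0]]
contact_force: [0.7, 0.1, -0.5]
gripper_width: 0.801
```

Call:
drive_tool([
  [0,0,0,0,0,0,0.2],
  [0,0,0,0,0,0,0.2],
  [0,0,0,0,0,0,0.2],
  [0,0,0,0,0,0,0.2],
  [0,0,0,0,0,0,0.2],
])

```text
t: 14.7
position: [0.556, -0.111, 0.1985]
orientation: [[-0.996, 0.091, -0.002], [0.091, 0.996, 0.0], [0.002, 0.0, -1.0]]
contact_force: [-0.1, 0.2, -0.3]
gripper_width: 0.802
```

```bash
python3 -c "
from h import *
st(); T=tool()
p,d=imaging.capture('wrist'); cv2.imwrite('pics/w9.png',p[:,:,::-1]); np.savez('pics/w9.npz',p=p,d=d,T=T)
p,d=imaging.capture('side'); cv2.imwrite('pics/s9.png',cv2.resize(p[200:380,280:420,::-1],None,fx=4,fy=3,interpolation=2))"
```

```text
t 14.7 p [ 0.556  -0.111   0.1985] yaw 174.8 tilt [-0.0015  0.0005] F [-0.09  0.21 -0.33] M [-0.02  0.03 -0.02] w 0.802 q [-18.7  23.1  -7.3  59.6  -0.  -13.5]
```

View pics/w9.png

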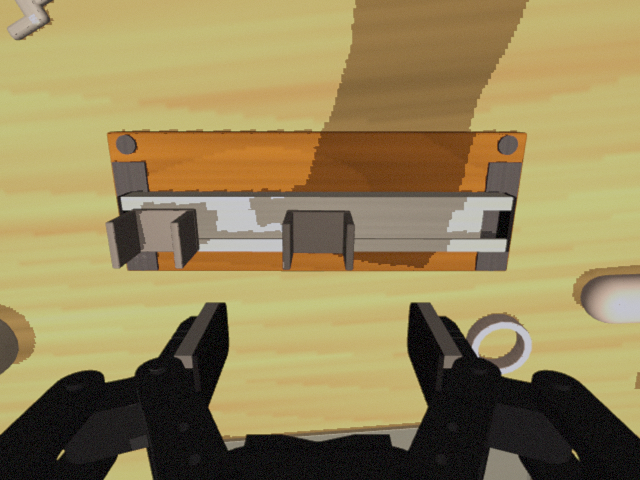

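View pics/s9.png

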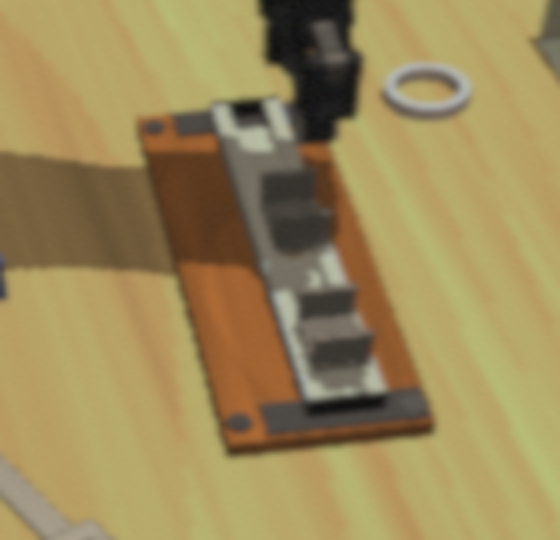

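Both saddles lie alike. I'll check the heights with depth and hand in.

```bash
python3 -c "
from h import *
z=np.load('pics/w9.npz');T=z['T'];d=z['d'];m=imaging.camera_model('wrist');C=T@m['T_tool_cam'];Ki=np.linalg.inv(m['K'])
def W(u,v): 
    q=C@np.append(Ki@[u,v,1.]*d[v,u],1);return q[:3]
for n,(a,b,c,e) in dict(rest=(300,340,220,245),sample=(150,168,218,244),rest_far=(300,340,214,216)).items():
    P=np.array([W(u,v) for u in range(a,b,3) for v in range(c,e,2)]);print(n,np.median(P,0).round(4))
lip=np.median([W(u,243) for u in range(240,270,4)],0);print('lip',lip.round(4))
print(order.job_done())
"
```

```text
rest [ 0.5571 -0.1106  0.0587]
sample [ 0.5454 -0.221   0.0585]
rest_far [ 0.5442 -0.1094  0.0588]
lip [ 0.5662 -0.16    0.0403]
the job is handed in; nothing more can be done
None
```

The pipe rest is fitted at the middle of the strut, caught under both lips. The job is handed in, about 15 s into the 61 s.

- **Fitting:** I gripped the rest in the block and found the slot by wrist depth. Its centre line lies about 11.6 mm off the batten's centre line. I lowered the head through the slot, pressed to about 5 mm below seat, turned it 90° clockwise, then let it rise and released it.
- **Forces:** Wrist readings taken between moves stayed below about 12 N on the rest, and I felt no jamming. On the way down the force matched the spring. While it was rising it read 1–2 N above the spring's figure, which I put down to sensor noise or friction. At seat height, pulling up a further 1.2 mm moved the rest only 0.1 mm and the reading went to 7.6 N of pull, so the head is caught.
- **Last checks:** The saddle floor measures 58.7 mm high, against 58.5 mm for the sample and 59 mm nominal. The rest sits within a millimetre or two of the strut's middle and lies parallel to the sample in the wrist and side views. The gripper is clear, about 12 cm above, with no contact force. I touched nothing else, and no check failed.

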